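Register the ball tray, then show it to the camera a quarter turn on

ROBOT

A 6-joint arm with a two-finger parallel gripper is mounted at the origin on the work surface. World frame = base frame: x ahead of the robot, y to its left, z up, the work surface at z = 0. Lengths are in mm, angles in degrees, forces in N, time in s.
With the tool pointing down it reaches from about 225 to 725 mm from the base axis. Payload 3.1 kg.
Tool frame: the origin (TCP) lies at the centre of the arm's flange, where the gripper is bolted on; the fingertips stand 173 mm ahead of it and the grasp point (between the pads) lies 155 mm ahead of it; z points along the fingers, y is the direction in which the jaws open and shut (so a half turn about z gives the same grasp; the last joint's range is limited). The gripper opens to 85 mm and grips with 20 to 120 N. Pads are 22 mm wide; open, the fingers measure 114 mm over their backs; the gripper's body (76 mm by 85 mm) begins 54 mm behind the grasp point. The pads swing forward as they close: fully open they stand 13 mm farther back than shut.
Start: joints at [-71.093, 2.75, 5.684, 92.934, 0, 82.678], TCP at [232.022, -470.939, 404.712] pointing down, gripper open.
Joint ranges: [-166.93, 166.93], [-56.73, 111.36], [-69.38, 81.34], [-121.58, 131.49], [-85.45, 84.26], [-180, 180]. Speed limits (degrees/s): [159.86, 159.86, 180, 180, 180, 180].

INTERFACE

Orientations are given as [roll, pitch, yaw] about the fixed x, y, z axes, in that order (R = Rz(yaw) Ry(pitch) Rx(roll)).
In Python, from rig import telemetry, viewer, order gives the robot as it stands. The module is installed in compiled form; this text tells all that it offers.
- The arm moves only by the tool carry_out, never from a script. Its arguments are lists of equal length, an entry for each row: "offset": the shift along the tool's x, y, z in units of 0.04 m (1.0 is 0.04 m), a list of three; "delta_rot": the turn, a rotation vector about the tool's x, y, z in units of 4 degrees (1.0 is 4 degrees), a list of three. A call has 1 to 5 rows; each row shifts and turns the commanded pose from where the row before left it, along the tool's axes as they then stand; what a row does not reach is not made up. A row lasts 1/10 s, in which the tool goes at most 50 mm and 8.59 degrees, less where a joint would pass 70% of its speed; a pose out of reach is approached as far as the arm can. A call with a number of a shift or a turn outside -1 to 1 is refused whole. A call with a gripper value outside its range is refused whole. "gripper" is the opening, from 0 (shut) to 1 (fully open), set as the call begins (left out, the last holds). The fingers move at their own pace and stop on an object; "newtons" is the grip in N (left out, the last holds). Time passes only in rows, so rows that do not move let the fingers close. It gives the time, the measured TCP pose, the force and the opening at its end, in the units of the state.
- telemetry.get_obs(): the state, without advancing time (a new reading comes with each control period).
- viewer.snapshot(name): name is "scene" or "side" or "wrist"; returns a dict with "pixels" (400x640x3 uint8, red, green, blue), "vfov" (degrees; the focal length in pixels is half the picture's height over the tangent of half this angle, whatever the lens; pixels are square), "cx", "cy" (the principal point, pixels), "k1" (the pictures are not rectified: a ray, as slopes to the right and down, at radius r is drawn at 1 + k1 r^2 times it, then the intrinsics apply), "extrinsics" (4x4, takes a point from world to camera coordinates). Camera axes: x right, y down, z forward; pixel columns grow to the right and rows downward; lengths in mm; the calibration is good to about 2 mm. A picture is of the moment at which its call begins. There is no depth.
- order.sign_off(): hands the job in, once; it reports no verdict.
Trained networks look in a picture, given as the dict that the camera call returned (one of the last four; its "shot" number tells which), for a name from the list of things; names that differ only in an ending like _2 or _b are one class to them, and where a whole thing is asked for, a point or a joint stands for the part that bears it (a point fixed in the world has none). Each returns a list of dicts, best first, with "score" (0 to 1); they miss things now and then, are a little off and sometimes report something else, mostly with a low value. They report only what shows in the picture. A call takes as long as a camera call.
- viewer.cut_out(picture, label): "pixels" (400x640 bool, what is visible of it).
- viewer.pinpoint(picture, label): "point" ([x, y, z] in mm, in world coordinates, good to about 4 mm: a listed point, or the origin of a listed thing).
The state is a dict: "clock": time; "joint_pos": joint angles; "dq": joint speeds; "joint_efforts": joint torques, N m; "tool_pos": TCP position; "ee_rot": TCP orientation; "force": force on the tool from outside, world axes, zero at the start; "ft_torque": the same for the moment, N m; "width": finger opening in mm.
Only numpy, scipy, OpenCV 4.12 (cv2) and the standard library are available. Lean on these libraries where they do the work, as an engineer would, in place of code of your own. Each camera call takes 0.05 s, during which the arm holds its last target. There are 200 camera calls.

TASK

Push the square dished tray with the bearing ball into the corner fixture until two of its sides lie flush against both stops (just square it up, do not turn it sideways). Then lift it, turn it a quarter turn, either way, from how it sat in the fixture, and finish while still holding it level and still over the middle of the round disc, with the ball at the height of the camera's lens. Keep the tray level and the ball in the middle of the dish all the way, and leave the steel ring and the steel pin that stand near by where they are.

Things in the scene. Friction and masses are not known exactly. Their poses are not given: they have to be found in the camera images.
- tray: Square aluminium tray, 130 x 130 mm, rim 18 mm high, loose on the bench, about 0.25 kg, 2 to 5 N to slide; origin: centre of its underside, z up. Inside, a shallow dish slopes 8 degrees down to the middle. An arch handle 8 mm thick spans it rim to rim along tray x. Starts 40 to 100 mm short of home along both fixture axes, turned up to 0.35 rad from square with the fixture.
- tray_grip (a point): Centre of the black grip block in the middle of the tray's arch handle, right above the tray's origin, 72 mm above the underside. Block 60 mm long (tray x), 16 mm wide (tray y), 24 mm high (60 to 84 mm above the underside); pinch it from above along tray y.
- ball_center (a point): Centre of the loose steel ball, 28 mm across, 90 g, in the tray's dish; at rest in the middle its centre is 18 mm above the tray's underside and right above the tray's origin. Jerky motion or tilting makes it roll off the middle.
- fixture: Corner fixture fixed to the bench: two dark steel stops 24 mm high in an L. Origin, on the bench: where the tray's origin lies when home, with axes agreeing. Inner stop faces are 65 mm from it on the +x and +y sides; -x and -y sides are open. Stops are 130 and 154 mm long, with feet 5 mm high outside, to 107 mm from the origin. It stands left or right, the camera station on the other side.
- station: Camera station fixed to the bench; origin on the bench under the middle of the round steel disc; +x points from the disc to the camera.
- station_disc (a point): Centre of the top face of the round steel disc, 110 mm across, 12 mm high.
- station_lens (a point): Front of the camera's lens, 130 mm above the bench and 140 mm from the disc's axis along station +x, looking back across the disc. Camera box behind it, 46 mm wide, to 153 mm high.
- ring_gauge: steel ring, 48 mm across, 18 mm high; origin at the centre of its underside. Leave it alone.
- pin_blank: upright steel pin, 24 mm across, 35 mm high; origin under its centre. Leave it alone.

How it is judged:
By the outcome, as a careful person would: the job done as asked, in the order asked, and still so for the second after the job is handed in, while the arm keeps its last pose, push and grip.
It also fails if it takes over 61 s, if anything falls off the work surface, if the arm or the gripper's body presses on something with over 40 N, if the wrist force passes 120 N, or if a joint passes its speed limit or range.

## Working session

There is one attempt and no reset: what is moved stays moved. The work goes in short steps, Python scripts to look and compute and a tool call to move; the robot and the scene stay as the last step left them, time stands still between calls to the robot, and variables do not carry over. Pictures are saved under pics/ and viewed, about 8 in all and at most 12, crops included, and the job is handed in when it is done.

Besides the shell and the picture viewer there is one more tool, called as name(argument=value, ...), one argument or row to a line, values as JSON. carry_out: Moves the arm, as the interface text tells. Its arguments: {"type":"object","properties":{"offset":{"type":"array"},"delta_rot":{"type":"array"},"gripper":{"type":"number"},"newtons":{"type":"number"}},"required":["offset","delta_rot"]}

```bash
mkdir -p pics; cat > h.py <<'E'
import numpy as np, cv2
from rig import telemetry, viewer, order
def snap(n,f=None):
    p=viewer.snapshot(n)
    if f: cv2.imwrite('pics/'+f,p['pixels'][:,:,::-1])
    return p
def K(p):
    f=200/np.tan(np.radians(p['vfov']/2)); return f
def proj(p,X):
    E=np.array(p['extrinsics']); c=(E[:3,:3]@np.array(X,float).reshape(-1,3).T).T+E[:3,3]
    s=c[:,:2]/c[:,2:]; r2=(s**2).sum(1,keepdims=True); s=s*(1+p['k1']*r2)
    return s*K(p)+[p['cx'],p['cy']]
def ray(p,uv):
    E=np.array(p['extrinsics']); d=(np.array(uv,float)-[p['cx'],p['cy']])/K(p); s=d.copy()
    for _ in range(20): s=d/(1+p['k1']*(s@s))
    R=E[:3,:3]; v=R.T@np.array([s[0],s[1],1]); return -R.T@E[:3,3], v/np.linalg.norm(v)
def onz(p,uv,z):
    o,v=ray(p,uv); return o+v*(z-o[2])/v[2]
def tri(obs):
    A=np.zeros((3,3));b=np.zeros(3)
    for p,uv in obs:
        o,v=ray(p,uv);M=np.eye(3)-np.outer(v,v);A+=M;b+=M@o
    return np.linalg.solve(A,b)
E
python3 - <<'E'
from h import *
for n in ['scene','side','wrist']:
    p=snap(n,n+'1.png'); print(n,p['vfov'],p['cx'],p['cy'],p['k1'],np.round(np.linalg.inv(p['extrinsics'])[:3,3]))
    for l in ['tray','tray_grip','ball_center','fixture','station','station_disc','station_lens','ring_gauge','pin_blank']:
        r=viewer.pinpoint(p,l); print(l,[(np.round(q['point'],1).tolist(),round(q['score'],2)) for q in r[:2]])
print({k:np.round(v,2) for k,v in telemetry.get_obs().items()})
E
```

```text
scene 44.219286526937765 311.12453351509555 196.2406671785091 -0.037272087054478334 [1282.  257. 1050.]
tray [([458.3, -230.5, -1.9], 0.9)]
tray_grip [([461.5, -228.4, 71.3], 0.68), ([559.7, -64.2, -2.8], 0.53)]
ball_center [([462.7, -231.8, 17.8], 0.55)]
fixture []
station [([588.6, 194.1, -0.3], 0.91)]
station_disc [([596.2, 194.7, 12.4], 0.86), ([728.3, 233.0, 129.9], 0.44)]
station_lens [([724.1, 233.2, 132.7], 0.82)]
ring_gauge [([629.0, 96.3, -0.5], 0.76), ([587.9, 197.8, 0.6], 0.67)]
pin_blank [([559.9, -64.5, 0.7], 0.49)]
side 44.05632966006194 321.64358696471504 190.00033842878705 -0.06471389836747636 [ 523. -940.  883.]
tray [([458.9, -236.4, 2.1], 0.7)]
tray_grip [([462.6, -234.1, 75.5], 0.94)]
ball_center [([460.3, -236.5, 1.2], 0.7), ([454.2, -233.0, 14.1], 0.52)]
fixture [([631.9, 98.4, 0.8], 0.62)]
station [([593.2, 193.8, 0.4], 0.95), ([726.5, 230.1, 131.6], 0.47)]
station_disc [([590.7, 196.2, 10.9], 0.91)]
station_lens [([724.1, 229.6, 131.5], 0.83), ([590.0, 193.5, -2.2], 0.15)]
ring_gauge [([631.4, 97.4, -0.7], 0.52)]
pin_blank [([560.0, -60.2, -0.2], 0.72)]
wrist 60.09063727949749 321.11937050561113 197.64111889546675 0.008197777955534856 [ 300. -437.  375.]
tray []
tray_grip []
ball_center []
fixture []
station []
station_disc []
station_lens []
ring_gauge []
pin_blank []
{'clock': np.float64(1.5), 'joint_pos': array([-71.09,   2.75,   5.68,  92.93,  -0.  ,  82.68]), 'dq': array([-0.07, -0.02,  0.02, -0.06,  0.09, -0.12]), 'joint_efforts': array([  0.  , -33.86,  32.01,   0.  ,  -0.  ,   0.  ]), 'tool_pos': array([ 232.01, -470.95,  404.7 ]), 'ee_rot': array([-180.  ,    0.  ,   26.23]), 'force': array([-0.2 ,  0.41,  0.29]), 'ft_torque': array([ 0., -0., -0.]), 'width': np.float64(85.08)}
```

View images.

View pics/scene1.png

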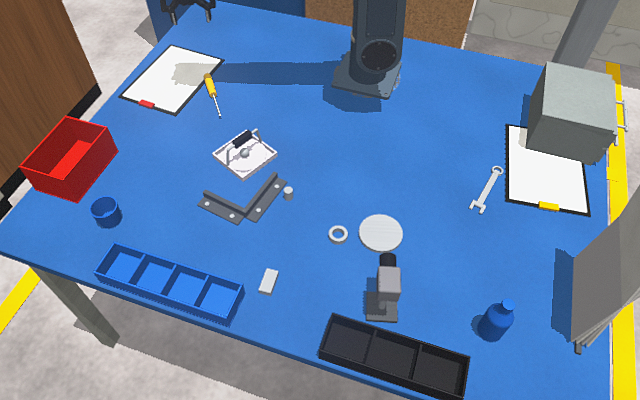

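View pics/side1.png

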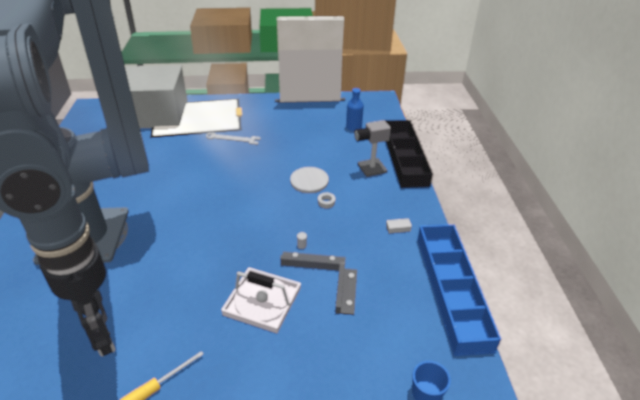

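Scene: tray near (244,155), fixture L with corner near (244,215), pin (288,193), ring (338,233), disc (381,233), camera box (388,275). Side: tray (262,298), fixture corner (348,265). Next, zoom on the fixture.

```bash
python3 - <<'E'
from h import *
a=cv2.imread('pics/scene1.png')[115:235,185:305]; b=cv2.imread('pics/side1.png')[225:345,215:365]
cv2.imwrite('pics/z1.png',np.hstack([cv2.resize(a,None,fx=2.9,fy=4.0*.725,interpolation=2),cv2.resize(b,None,fx=2.9,fy=2.9,interpolation=2)]))
E
```

```text
(no output)
```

View pics/z1.png

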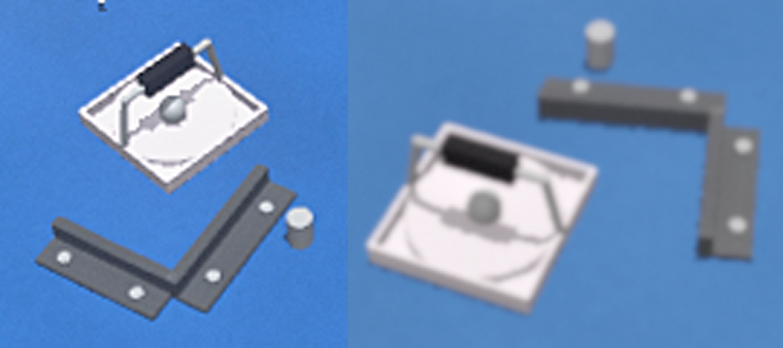

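```bash
python3 - <<'E'
from h import *
s=snap('scene');d=snap('side')
S=lambda x,y:(185+x/2.9-.3,115+y/2.9-.3); D=lambda x,y:(215+(x-348)/2.9-.3,225+y/2.9-.3)
def rep(nm,p,pts,z,T):
    P=[onz(p,T(*q),z) for q in pts]; print(nm,[np.round(q[:2],1).tolist() for q in P])
    for i in range(len(P)-1):
        e=P[i+1]-P[i]; print('   len %.1f ang %.2f'%(np.hypot(*e[:2]),np.degrees(np.arctan2(e[1],e[0]))))
    return P
rep('fixS',s,[(57,217),(172,272),(264,168)],24,S)
rep('fixD',d,[(540,94),(708,112),(699,238)],24,D)
P=rep('trS',s,[(80,112),(167,186),(268,110),(180,42),(80,112)],18,S);print(np.mean(P[:4],0))
P=rep('trD',d,[(443,122),(597,170),(530,303),(368,240),(443,122)],18,D);print(np.mean(P[:4],0))
for l in ['tray_grip','station_lens','station_disc']:
    o=[]
    for p in (s,d):
        m=viewer.cut_out(p,l)
        if m: ys,xs=np.nonzero(m[0]['pixels']);c=(xs.mean(),ys.mean());o.append((p,c)); print(l,m[0]['score'],np.round(c,1),len(xs))
    if len(o)==2: print(' tri',np.round(tri(o),1))
E
```

```text
fixS [[620.9, -276.7], [643.2, -152.1], [505.0, -119.4]]
   len 126.6 ang 79.88
   len 142.0 ang 166.70
fixD [[505.1, -124.9], [640.2, -152.8], [620.5, -278.1]]
   len 138.0 ang -11.67
   len 126.8 ang -98.94
trS [[492.9, -317.5], [550.3, -199.1], [430.9, -145.2], [373.6, -263.8], [492.9, -317.5]]
   len 131.5 ang 64.11
   len 131.1 ang 155.70
   len 131.7 ang -115.75
   len 130.8 ang -24.22
[ 461.94016567 -231.39822197   18.        ]
trD [[426.5, -145.7], [548.1, -203.0], [494.9, -323.5], [375.2, -260.7], [426.5, -145.7]]
   len 134.4 ang -25.23
   len 131.7 ang -113.85
   len 135.1 ang 152.32
   len 126.0 ang 65.98
[ 461.19500982 -233.2035026    18.        ]
tray_grip 0.6 [244.9 154.6] 1891
tray_grip 0.62 [261.  299.6] 3156
 tri [ 458.5 -234.     5.8]
station_lens 0.68 [382.6 266.6] 3152
station_lens 0.74 [346.  160.3] 1871
 tri [701.6 227.5  46. ]
station_disc 0.72 [382.8 266.2] 3099
station_disc 0.88 [345.5 160.9] 1871
 tri [700.  227.5  44.3]
```

Fixture is about (566,-204) with x axis at about -11°. The tray is at (461.5,-232.3), about -24.5°. Now I move above the tray at yaw 155.5.

carry_out(
  offset=[
    [0.78, -0.28, 0.15],
    [0.78, -0.28, 0.15],
    [0.78, -0.28, 0.15],
    [0.78, -0.28, 0.15],
    [0.78, -0.28, 0.15],
  ],
  delta_rot=[
    [0, 0, 0],
    [0, 0, 0],
    [0, 0, 0],
    [0, 0, 0],
    [0, 0, 0],
  ],
  gripper=1,
)

```text
clock: 2.4
tool_pos: [347.9, -350.7, 374.6]
ee_rot: [180.0, -0.0, 26.2]
force: [-0.2, -0.5, -1.1]
width: 85.2
```

carry_out(
  offset=[
    [0.78, -0.28, 0.15],
    [0.78, -0.28, 0.15],
    [0.78, -0.28, 0.15],
    [0.78, -0.28, 0.15],
    [0.78, -0.28, 0.15],
  ],
  delta_rot=[
    [0, 0, 0],
    [0, 0, 0],
    [0, 0, 0],
    [0, 0, 0],
    [0, 0, 0],
  ],
)

```text
clock: 2.9
tool_pos: [463.2, -231.5, 344.6]
ee_rot: [180.0, -0.0, 26.2]
force: [0.2, 0.3, -0.8]
width: 85.5
```

carry_out(
  offset=[
    [0, 0, 0],
    [0, 0, 0],
    [0, 0, 0],
    [0, 0, 0],
    [0, 0, 0],
  ],
  delta_rot=[
    [0, 0, -1],
    [0, 0, -1],
    [0, 0, -1],
    [0, 0, -1],
    [0, 0, -1],
  ],
)

```text
clock: 3.4
tool_pos: [462.5, -232.5, 344.7]
ee_rot: [-180.0, -0.0, 46.4]
force: [0.0, 0.4, -0.2]
width: 85.4
```

carry_out(
  offset=[
    [0, 0, 0],
    [0, 0, 0],
    [0, 0, 0],
    [0, 0, 0],
    [0, 0, 0],
  ],
  delta_rot=[
    [0, 0, -1],
    [0, 0, -1],
    [0, 0, -1],
    [0, 0, -1],
    [0, 0, -1],
  ],
)

```text
clock: 3.9
tool_pos: [462.4, -232.6, 344.7]
ee_rot: [-180.0, 0.0, 66.4]
force: [-0.1, 0.3, -0.0]
width: 85.6
```

carry_out(
  offset=[
    [0, 0, 0],
    [0, 0, 0],
    [0, 0, 0],
    [0, 0, 0],
    [0, 0, 0],
  ],
  delta_rot=[
    [0, 0, -1],
    [0, 0, -1],
    [0, 0, -1],
    [0, 0, -1],
    [0, 0, -1],
  ],
)

```text
clock: 4.4
tool_pos: [462.4, -232.6, 344.7]
ee_rot: [-180.0, -0.0, 86.4]
force: [-0.7, 0.3, -0.0]
width: 85.2
```

carry_out(
  offset=[
    [0, 0, 0],
    [0, 0, 0],
    [0, 0, 0],
    [0, 0, 0],
    [0, 0, 0],
  ],
  delta_rot=[
    [0, 0, -1],
    [0, 0, -1],
    [0, 0, -1],
    [0, 0, -1],
    [0, 0, -1],
  ],
)

```text
clock: 4.9
tool_pos: [462.4, -232.6, 344.7]
ee_rot: [-180.0, -0.0, 106.4]
force: [-0.5, 0.4, 0.7]
width: 84.9
```

carry_out(
  offset=[
    [0, 0, 0],
    [0, 0, 0],
    [0, 0, 0],
    [0, 0, 0],
    [0, 0, 0],
  ],
  delta_rot=[
    [0, 0, -1],
    [0, 0, -1],
    [0, 0, -1],
    [0, 0, -1],
    [0, 0, -1],
  ],
)

```text
clock: 5.4
tool_pos: [462.4, -232.6, 344.7]
ee_rot: [180.0, 0.0, 126.4]
force: [0.1, 0.8, -0.6]
width: 85.2
```

carry_out(
  offset=[
    [0, 0, 0],
    [0, 0, 0],
    [0, 0, 0],
    [0, 0, 0],
    [0, 0, 0],
  ],
  delta_rot=[
    [0, 0, -1],
    [0, 0, -1],
    [0, 0, -1],
    [0, 0, -1],
    [0, 0, -1],
  ],
)

```text
clock: 5.9
tool_pos: [462.4, -232.6, 344.7]
ee_rot: [180.0, 0.0, 146.4]
force: [1.0, -0.3, 0.2]
width: 85.4
```

carry_out(
  offset=[
    [0, 0, 0],
    [0, 0, 0],
    [0, 0, 0],
    [0, 0, 0],
  ],
  delta_rot=[
    [0, 0, -1],
    [0, 0, -1],
    [0, 0, -0.4],
    [0, 0, 0],
  ],
)

```text
clock: 6.3
tool_pos: [462.4, -232.6, 344.7]
ee_rot: [-180.0, 0.0, 155.8]
force: [0.6, 0.3, -0.3]
width: 85.1
```

```bash
python3 - <<'E'
from h import *
w=snap('wrist','w1.png'); np.save('w1.npy',w,allow_pickle=True)
for l in ['tray','tray_grip','ball_center','fixture']:
    r=viewer.pinpoint(w,l); print(l,[(np.round(q['point'],1).tolist(),round(q['score'],2)) for q in r[:2]])
o=telemetry.get_obs(); print(o['clock'],o['tool_pos'],o['ee_rot'],o['joint_pos'])
E
```

```text
tray [([458.9, -230.4, -1.6], 0.87)]
tray_grip [([458.7, -231.0, 72.3], 0.92)]
ball_center [([461.8, -230.1, 18.2], 0.44)]
fixture []
6.55 [ 462.38662844 -232.57779227  344.71067772] [ 1.79998406e+02 -7.08276663e-04  1.55802690e+02] [-3.41290304e+01  1.32554761e+00 -2.60401346e+00  8.60714115e+01
  1.44801226e-03 -9.93172003e+00]
```

View pics/w1.png

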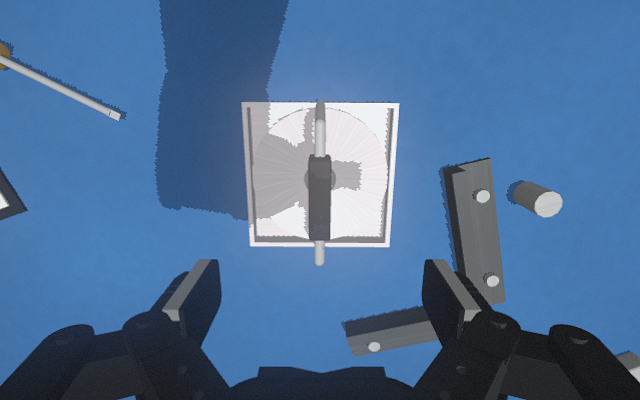

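Wrist view: black block spans (309–330, 157–240), upright in the picture, so yaw is right. Fixture stops at (470,230) and (390,325), pin (545,200).

```bash
python3 - <<'E'
from h import *
w=np.load('w1.npy',allow_pickle=True).item()
g=w['pixels'].astype(int).max(2)
m=(g<70).astype(np.uint8); m[:150]=0;m[246:]=0;m[:,:295]=0;m[:,345:]=0
ys,xs=np.nonzero(m);print(len(xs),xs.min(),xs.max(),ys.min(),ys.max())
L=[];
for r in range(170,235,8):
    c=xs[ys==r]; 
    if len(c): L.append((r,c.min(),c.max()))
print(L)
for r,a,b in L: 
    P,Q=onz(w,(a-.5,r),84)[:2],onz(w,(b+.5,r),84)[:2]; print(np.round(P,1),np.round(Q,1),np.hypot(*(P-Q)).round(1))
# rim corners tray
C=[onz(w,q,18)[:2] for q in [(242,103),(400,103),(390,248),(250,247)]]
print(np.round(C,1),np.mean(C,0)); 
e=C[1]-C[0];f=C[2]-C[3];print(np.degrees([np.arctan2(e[1],e[0]),np.arctan2(f[1],f[0])]))
# edges in fixture
gg=cv2.cvtColor(w['pixels'],cv2.COLOR_RGB2GRAY)
l=cv2.createLineSegmentDetector().detect(gg)[0][:,0]
for s in l:
    n=np.hypot(s[0]-s[2],s[1]-s[3])
    if n>35 and 330<min(s[0],s[2]) and max(s[0],s[2])<520 and 150<s[1]<365:
        P,Q=onz(w,s[:2],24)[:2],onz(w,s[2:],24)[:2];e=Q-P
        print(np.round(s),np.round(P,1),np.round(Q,1),'ang %.2f'%np.degrees(np.arctan2(e[1],e[0])))
E
```

```text
Traceback (most recent call last):
ValueError: zero-size array to reduction operation minimum which has no identity
```

```bash
python3 - <<'E'
from h import *
w=np.load('w1.npy',allow_pickle=True).item()
print(w['pixels'][200,295:345:3].tolist())
C=[onz(w,q,18)[:2] for q in [(242,103),(400,103),(390,248),(250,247)]]
print(np.round(C,1),np.mean(C,0)); 
e=C[1]-C[0];f=C[2]-C[3];print(np.degrees([np.arctan2(e[1],e[0]),np.arctan2(f[1],f[0])]))
gg=cv2.cvtColor(w['pixels'],cv2.COLOR_RGB2GRAY)
l=cv2.createLineSegmentDetector().detect(gg)[0][:,0]
for s in l:
    n=np.hypot(s[0]-s[2],s[1]-s[3]); a,b=min(s[0],s[2]),max(s[0],s[2])
    z=84 if (a>295 and b<345 and s[1]<246) else 24 if a>335 and b<520 and s[1]>150 and s[1]<365 else 18 if a>235 and b<405 and s[1]<260 else None
    if n>35 and z:
        P,Q=onz(w,s[:2],z)[:2],onz(w,s[2:],z)[:2];e=Q-P
        print(z,np.round(s),np.round(P,1),np.round(Q,1),'ang %.2f'%np.degrees(np.arctan2(e[1],e[0])))
E
```

```text
[[176, 172, 177], [175, 171, 175], [181, 176, 180], [179, 175, 179], [175, 170, 174], [90, 90, 95], [95, 93, 99], [92, 90, 96], [94, 94, 98], [96, 96, 100], [92, 92, 97], [96, 96, 102], [209, 208, 212], [239, 242, 244], [239, 238, 242], [238, 237, 241], [239, 238, 242]]
[[ 375.7 -265.5]
 [ 429.3 -146.4]
 [ 549.1 -200.9]
 [ 494.1 -320.5]] [ 462.05661682 -233.31518772]
[65.74031801 65.31455398]
84 [330. 191. 330. 239.] [ 456.6 -223. ] [ 490.  -238.5] ang -24.87
84 [307. 239. 307. 199.] [ 483.3 -253.4] [ 455.7 -240.6] ang 155.13
24 [389. 246. 399. 103.] [ 543.2 -201. ] [ 428.2 -148.4] ang 155.43
18 [398. 103. 324. 102.] [ 428.4 -147.7] [ 402.9 -203.1] ang -114.68
18 [314. 102. 242. 101.] [ 399.5 -210.6] [ 374.4 -265. ] ang -114.77
18 [393. 109. 385. 242.] [ 431.8 -153.3] [ 541.1 -203.2] ang -24.57
18 [254. 241. 246. 108.] [ 489.7 -314.3] [ 380.7 -264.4] ang 155.39
18 [323. 246. 388. 247.] [ 521.8 -257.6] [ 547.2 -202. ] ang 65.48
18 [250. 107. 256. 234.] [ 381.  -261.2] [ 485.1 -309. ] ang -24.67
18 [251. 246. 313. 246.] [ 493.4 -319.4] [ 517.8 -266.1] ang 65.34
18 [332. 237. 379. 236.]
[... 363 characters left out ...]
5 -215. ] ang -22.75
24 [421. 307. 424. 261.] [ 616.9 -196. ] [ 570.8 -177. ] ang 157.57
24 [442. 346. 424. 307.] [ 669.5 -192.2] [ 618.6 -193.8] ang -178.23
24 [464. 273. 493. 310.] [ 599.2 -146.4] [ 648.8 -132.9] ang 15.27
24 [481. 309. 454. 273.] [ 643.1 -143.6] [ 594.3 -155. ] ang -166.83
24 [432. 259. 464. 308.] [ 572.8 -169.6] [ 635.9 -158.3] ang 10.21
24 [451. 174. 465. 274.] [ 502.4 -127.9] [ 600.6 -145.9] ang -10.40
24 [342. 321. 421. 305.] [ 601.  -272.6] [ 615.2 -195.6] ang 79.57
24 [428. 320. 348. 336.] [ 634.3 -194.6] [ 619.7 -274.4] ang -100.37
24 [455. 270. 440. 170.] [ 592.  -153.1] [ 494.5 -135.5] ang 169.76
24 [502. 360. 484. 398.] [ 710.3 -140.9] [ 751.7 -172.6] ang -37.43
```

carry_out(
  offset=[
    [0, 0, 0.6],
    [0, 0, 0.7],
    [0, 0, 0.7],
    [0, 0, 0.5],
    [0, 0, 0.3],
  ],
  delta_rot=[
    [0, 0, 0.1],
    [0, 0, 0],
    [0, 0, 0],
    [0, 0, 0],
    [0, 0, 0],
  ],
)

```text
clock: 7.05
tool_pos: [461.7, -232.1, 230.5]
ee_rot: [180.0, -0.2, 155.4]
force: [-0.3, 0.9, -0.4]
width: 85.2
```

carry_out(
  offset=[
    [0, 0, 0.1],
    [0, 0, 0],
    [0, 0, 0],
  ],
  delta_rot=[
    [0, 0, 0],
    [0, 0, 0],
    [0, 0, 0],
  ],
)

```text
clock: 7.35
tool_pos: [463.0, -232.9, 230.1]
ee_rot: [-180.0, 0.1, 155.4]
force: [-0.2, -0.3, 0.6]
width: 85.5
```

carry_out(
  offset=[
    [0, 0, 0],
    [0, 0, 0],
    [0, 0, 0],
    [0, 0, 0],
    [0, 0, 0],
  ],
  delta_rot=[
    [0, 0, 0],
    [0, 0, 0],
    [0, 0, 0],
    [0, 0, 0],
    [0, 0, 0],
  ],
  gripper=0.3,
  newtons=25,
)

```text
clock: 7.85
tool_pos: [462.4, -232.6, 228.8]
ee_rot: [-180.0, 0.0, 155.4]
force: [-0.2, -0.3, -0.1]
width: 25.8
```

carry_out(
  offset=[
    [0, 0, 0],
    [0, 0, 0],
    [0, 0, 0],
    [0, 0, 0],
    [0, 0, 0],
  ],
  delta_rot=[
    [0, 0, 0],
    [0, 0, 0],
    [0, 0, 0],
    [0, 0, 0],
    [0, 0, 0],
  ],
  gripper=0.1,
  newtons=25,
)

```text
clock: 8.35
tool_pos: [462.4, -232.7, 228.9]
ee_rot: [-180.0, 0.0, 155.4]
force: [-0.4, -0.9, 0.2]
width: 15.5
```

Gripped. Next I square the tray on the bench (yaw to 169.6), then slide it.

carry_out(
  offset=[
    [0, 0, 0],
    [0, 0, 0],
    [0, 0, 0],
    [0, 0, 0],
    [0, 0, 0],
  ],
  delta_rot=[
    [0, 0, -0.2],
    [0, 0, -0.4],
    [0, 0, -0.5],
    [0, 0, -0.5],
    [0, 0, -0.5],
  ],
  gripper=0,
)

```text
clock: 8.85
tool_pos: [462.5, -232.5, 228.9]
ee_rot: [180.0, 0.0, 164.0]
force: [-0.1, 0.2, 2.0]
width: 15.8
```

carry_out(
  offset=[
    [0, 0, 0],
    [0, 0, 0],
    [0, 0, 0],
    [0, 0, 0],
    [0, 0, 0],
  ],
  delta_rot=[
    [0, 0, -0.5],
    [0, 0, -0.5],
    [0, 0, -0.3],
    [0, 0, -0.15],
    [0, 0, 0],
  ],
)

```text
clock: 9.35
tool_pos: [462.5, -232.5, 228.8]
ee_rot: [180.0, 0.0, 169.7]
force: [0.5, 0.6, 2.2]
width: 15.8
```

carry_out(
  offset=[
    [-0.03, 0.01, 0],
    [-0.06, 0.03, 0],
    [-0.1, 0.05, 0],
    [-0.14, 0.07, 0],
    [-0.18, 0.08, 0],
  ],
  delta_rot=[
    [0, 0, 0],
    [0, 0, 0],
    [0, 0, 0],
    [0, 0, 0],
    [0, 0, 0],
  ],
)

```text
clock: 9.85
tool_pos: [484.0, -226.9, 228.8]
ee_rot: [-179.9, -0.1, 169.6]
force: [-5.0, -1.2, 5.2]
width: 15.7
```

carry_out(
  offset=[
    [-0.2, 0.09, 0],
    [-0.2, 0.09, 0],
    [-0.2, 0.09, 0],
    [-0.2, 0.09, 0],
    [-0.2, 0.09, 0],
  ],
  delta_rot=[
    [0, 0, 0],
    [0, 0, 0],
    [0, 0, 0],
    [0, 0, 0],
    [0, 0, 0],
  ],
)

```text
clock: 10.35
tool_pos: [526.9, -216.3, 228.9]
ee_rot: [-179.9, -0.1, 169.6]
force: [-5.3, -0.8, 5.7]
width: 15.8
```

carry_out(
  offset=[
    [-0.18, 0.08, 0],
    [-0.14, 0.07, 0],
    [-0.1, 0.05, 0],
    [-0.06, 0.03, 0],
    [-0.03, 0.01, 0],
  ],
  delta_rot=[
    [0, 0, 0],
    [0, 0, 0],
    [0, 0, 0],
    [0, 0, 0],
    [0, 0, 0],
  ],
)

```text
clock: 10.85
tool_pos: [548.5, -210.5, 228.9]
ee_rot: [-180.0, -0.1, 169.6]
force: [-5.8, -0.6, 6.2]
width: 15.6
```

```bash
python3 - <<'E'
from h import *
w=snap('wrist','w2.png'); s=snap('scene'); d=snap('side')
a=s['pixels'][130:230,190:310,::-1]; b=d['pixels'][220:320,255:375,::-1]
t=np.hstack([cv2.resize(a,None,fx=3.2,fy=3.2,interpolation=2),cv2.resize(b,None,fx=3.2,fy=3.2,interpolation=2)])
cv2.imwrite('pics/z2.png',t)
for n,p in (('w',w),('s',s),('d',d)):
  for l in ['tray','ball_center']:
    print(n,l,[(np.round(q['point'],1).tolist(),round(q['score'],2)) for q in viewer.pinpoint(p,l)[:1]])
o=telemetry.get_obs(); print(o['clock'],o['tool_pos'],o['ee_rot'],o['force'],o['ft_torque'])
E
```

```text
w tray [([543.6, -207.3, -3.3], 0.97)]
w ball_center []
s tray [([546.7, -209.3, -1.6], 0.91)]
s ball_center [([546.9, -212.5, 17.5], 0.65)]
d tray [([546.3, -211.0, 1.2], 0.78)]
d ball_center [([541.9, -209.4, 16.4], 0.63)]
11.3 [ 548.55771441 -210.4947418   228.91318672] [-1.79972266e+02 -4.43665119e-02  1.69631963e+02] [-3.83745091 -0.14605495  4.40209383] [-0.16048264  0.81448812 -0.04145607]
```

View pics/z2.png

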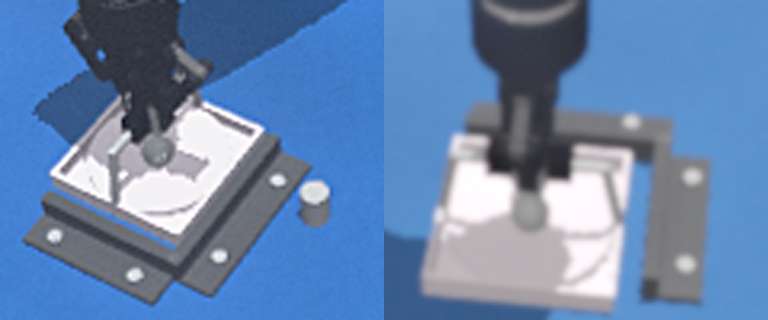

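Scene/side crop: the tray is parallel with both stops, gaps about 16 mm and 8 mm, ball in the middle. I close in on them slowly.

carry_out(
  offset=[
    [-0.04, 0.02, 0],
    [-0.08, 0.04, 0],
    [-0.1, 0.04, 0],
    [-0.08, 0.03, 0],
    [-0.04, 0.01, 0],
  ],
  delta_rot=[
    [0, 0, 0],
    [0, 0, 0],
    [0, 0, 0],
    [0, 0, 0],
    [0, 0, 0],
  ],
)

```text
clock: 11.8
tool_pos: [562.8, -207.3, 228.9]
ee_rot: [-180.0, -0.1, 169.6]
force: [-5.7, -0.5, 7.0]
width: 15.8
```

carry_out(
  offset=[
    [-0.02, 0, 0],
    [-0.02, 0, 0],
    [-0.02, 0, 0],
    [-0.02, 0, 0],
  ],
  delta_rot=[
    [0, 0, 0],
    [0, 0, 0],
    [0, 0, 0],
    [0, 0, 0],
  ],
)

```text
clock: 12.2
tool_pos: [565.4, -207.6, 228.9]
ee_rot: [180.0, -0.2, 169.6]
force: [-8.4, 0.8, 8.4]
width: 15.9
```

carry_out(
  offset=[
    [0, 0.02, 0],
    [0, 0.02, 0],
    [0, 0, 0],
  ],
  delta_rot=[
    [0, 0, 0],
    [0, 0, 0],
    [0, 0, 0],
  ],
)

```text
clock: 12.5
tool_pos: [565.5, -207.0, 228.9]
ee_rot: [-179.9, -0.2, 169.6]
force: [-7.4, -1.5, 6.7]
width: 15.9
```

carry_out(
  offset=[
    [-0.02, 0.02, 0],
    [-0.02, 0.02, 0],
    [0, 0, 0],
  ],
  delta_rot=[
    [0, 0, 0],
    [0, 0, 0],
    [0, 0, 0],
  ],
)

```text
clock: 12.8
tool_pos: [566.5, -206.3, 229.2]
ee_rot: [-179.7, -0.3, 169.5]
force: [-11.4, -4.2, 9.7]
width: 15.6
```

carry_out(
  offset=[
    [0, 0.02, 0],
    [0, 0.02, 0],
    [0, 0, 0],
  ],
  delta_rot=[
    [0, 0, 0],
    [0, 0, 0],
    [0, 0, 0],
  ],
)

```text
clock: 13.1
tool_pos: [566.6, -205.5, 229.4]
ee_rot: [-179.6, -0.3, 169.5]
force: [-12.2, -6.5, 9.1]
width: 15.7
```

carry_out(
  offset=[
    [-0.01, 0.02, 0],
    [-0.01, 0.02, 0],
    [0, 0, 0],
  ],
  delta_rot=[
    [0, 0, 0],
    [0, 0, 0],
    [0, 0, 0],
  ],
)

```text
clock: 13.4
tool_pos: [567.2, -204.7, 229.6]
ee_rot: [-179.5, -0.4, 169.4]
force: [-13.3, -8.3, 10.7]
width: 15.7
```

carry_out(
  offset=[
    [-0.01, 0.02, 0],
    [-0.01, 0.02, 0],
    [0, 0, 0],
  ],
  delta_rot=[
    [0, 0, 0],
    [0, 0, 0],
    [0, 0, 0],
  ],
)

```text
clock: 13.7
tool_pos: [567.7, -203.9, 229.9]
ee_rot: [-179.3, -0.5, 169.3]
force: [-15.4, -9.7, 12.8]
width: 15.4
```

```bash
python3 - <<'E'
from h import *
w=snap('wrist','w2.png'); s=snap('scene'); d=snap('side')
a=s['pixels'][130:230,190:310,::-1]; b=d['pixels'][220:320,255:375,::-1]
cv2.imwrite('pics/z3.png',np.hstack([cv2.resize(a,None,fx=3.2,fy=3.2,interpolation=2),cv2.resize(b,None,fx=3.2,fy=3.2,interpolation=2)]))
o=telemetry.get_obs(); print(o['clock'],o['tool_pos'],o['ee_rot'],o['force'],o['ft_torque'])
E
```

```text
13.85 [ 567.70584319 -203.92255066  229.85926373] [-179.34286998   -0.47038103  169.33628903] [-15.83806198  -9.68458058  12.12431728] [-1.82117081  3.20112079 -0.33173523]
```

View pics/z3.png

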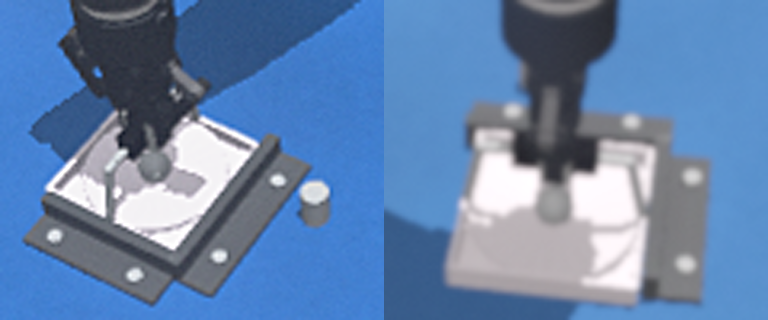

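The tray now sits at both stops in both views, and forces are building with a slight wrist tilt (0.8°). I ease the overshoot off, then check squareness from the wrist.

carry_out(
  offset=[
    [0.015, -0.02, 0],
    [0.015, -0.02, 0],
    [0, 0, 0],
  ],
  delta_rot=[
    [0, 0, 0],
    [0, 0, 0],
    [0, 0, 0],
  ],
)

```text
clock: 14.15
tool_pos: [567.0, -204.6, 229.5]
ee_rot: [-179.5, -0.3, 169.4]
force: [-13.0, -7.9, 9.7]
width: 15.6
```

```bash
python3 - <<'E'
from h import *
w=snap('wrist','w3.png')
gg=cv2.cvtColor(w['pixels'],cv2.COLOR_RGB2GRAY)
for s in cv2.createLineSegmentDetector().detect(gg)[0][:,0]:
    n=np.hypot(s[0]-s[2],s[1]-s[3])
    if n>40:
        P,Q=onz(w,s[:2],20)[:2],onz(w,s[2:],20)[:2];e=Q-P; a=np.degrees(np.arctan2(e[1],e[0]))
        r=(a+10.4+45)%90-45
        if abs(r)<3: print(np.round(s),'a %.1f dev %.2f'%(a,r),np.round(P),np.round(Q))
o=telemetry.get_obs(); print(o['clock'],o['tool_pos'],o['ee_rot'],o['force'],o['ft_torque'])
E
```

```text
[441. 193. 450. 112.] a 169.2 dev -0.43 [ 555. -138.] [ 513. -130.]
[430. 294. 441. 193.] a 169.1 dev -0.53 [ 616. -150.] [ 555. -138.]
[449. 110. 327. 109.] a -100.9 dev -0.54 [ 512. -131.] [ 501. -191.]
[411. 307. 418. 260.] a 167.0 dev -2.56 [ 623. -162.] [ 593. -155.]
[297. 109. 193. 108.] a -101.2 dev -0.82 [ 498. -206.] [ 487. -257.]
[441. 119. 423. 293.] a -11.1 dev -0.68 [ 516. -135.] [ 615. -154.]
[193. 111. 211. 294.] a -10.9 dev -0.51 [ 489. -258.] [ 593. -278.]
[330. 111. 333. 187.] a -7.5 dev 2.86 [ 501. -190.] [ 541. -195.]
[218. 293. 202. 118.] a 169.1 dev -0.52 [ 593. -274.] [ 493. -254.]
[428. 161. 429. 119.] a 172.0 dev 2.44 [ 536. -144.] [ 515. -141.]
[457.  88. 435. 296.] a -10.4 dev -0.01 [ 502. -126.] [ 618. -147.]
[211. 118. 218. 198.] a -11.0 dev -0.56 [ 494. -250.] [ 536. -258.]
[311. 201. 310. 154.] a 169.8 dev 0.24 [ 546. -208.] [ 521. -204.]
[497. 257. 489. 304.] a -10.5 dev -0.14 [ 599. -111.] [ 629. -116.]
14.2 [ 567.02125751 -204.51262467  229.53150788] [-179.51634636   -0.34705327  169.38938737] [-12.40439199  -7.08189454  10.96583524] [-1.47905071  2.45093208 -0.36215085]
```

View pics/w3.png

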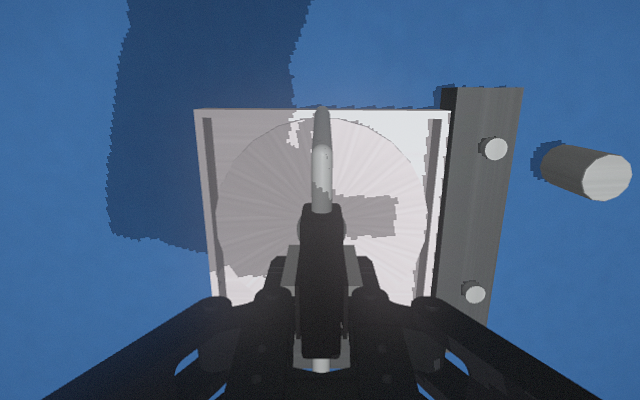

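Wrist: tray rim right edge (450,112)–(430,294), stop edge (457,88)–(435,296). The tray reads 0.5° off the stop while the wrist is loaded. I release so it can settle, then measure unloaded.

carry_out(
  offset=[
    [0, 0, 0],
    [0, 0, 0],
    [0, 0, 0],
    [0, 0, 0],
  ],
  delta_rot=[
    [0, 0, 0],
    [0, 0, 0],
    [0, 0, 0],
    [0, 0, 0],
  ],
  gripper=0.4,
)

```text
clock: 14.6
tool_pos: [569.5, -201.6, 228.1]
ee_rot: [180.0, -0.0, 169.7]
force: [-0.2, 0.4, 0.0]
width: 34.0
```

```bash
python3 - <<'E'
from h import *
w=snap('wrist','w4.png')
gg=cv2.cvtColor(w['pixels'],cv2.COLOR_RGB2GRAY)
for s in cv2.createLineSegmentDetector().detect(gg)[0][:,0]:
    n=np.hypot(s[0]-s[2],s[1]-s[3])
    if n>40:
      for z in (18,24):
        P,Q=onz(w,s[:2],z)[:2],onz(w,s[2:],z)[:2];e=Q-P; a=np.degrees(np.arctan2(e[1],e[0]))
        r=(a+10.4+45)%90-45
        if abs(r)<1.5: print(z,np.round(s,1),'dev %.2f'%r,np.round(P,1),np.round(Q,1), 'perp fy %.1f'%(P@[.1805,.9836]))
o=telemetry.get_obs(); print(o['clock'],o['tool_pos'],o['ee_rot'],o['force'],o['ft_torque'])
s=snap('scene'); d=snap('side')
for p in (w,s,d):
  for l in ['tray','ball_center']: print(l,[(np.round(q['point'],1).tolist(),round(q['score'],2)) for q in viewer.pinpoint(p,l)[:1]])
E
```

```text
18 [434.5 170.8 440.8 107.9] dev 0.10 [ 546.1 -135.9] [ 514.3 -130.1] perp fy -35.1
24 [434.5 170.8 440.8 107.9] dev 0.10 [ 544.4 -137.6] [ 513.6 -132. ] perp fy -37.1
18 [420.1 301.8 434.  171.7] dev -0.47 [ 625.1 -151.3] [ 546.6 -136.2] perp fy -36.0
24 [420.1 301.8 434.  171.7] dev -0.47 [ 620.8 -152.5] [ 544.9 -137.9] perp fy -37.9
18 [440.6 103.6 319.4 102.4] dev -0.58 [ 512.2 -130. ] [ 500.6 -189.8] perp fy -35.4
24 [440.6 103.6 319.4 102.4] dev -0.58 [ 511.6 -131.9] [ 500.4 -189.7] perp fy -37.4
18 [329.6 199.4 327.5 323.2] dev -0.49 [ 551.8 -193.6] [ 630.  -208.6] perp fy -90.8
24 [329.6 199.4 327.5 323.2] dev -0.49 [ 549.9 -193.4] [ 625.5 -207.9] perp fy -90.9
18 [286.2 266.9 284.8 214.4] dev -0.24 [ 587.8 -225.4] [ 555.9 -219.5] perp fy -115.7
24 [286.2 266.9 284.8 214.4] dev -0.24 [ 584.7 -224.2] [ 553.9 -218.4] perp fy -115.0
18 [432.7 113.  414.  292. ] dev -0.66 [ 516.  -134.3] [ 617.7 -154.2] perp fy -38.9
24 [432.7 113.  414.  292. ] dev -0.66 [ 515.3 -136.1] [ 613.6 -155.3] perp fy -40.8
18 [319.5 103.1 319.4 173.1] dev -0.16 [ 501.  -189.8] [ 536.4 -196.4] perp fy -
[... 974 characters left out ...]
1] dev 0.21 [ 545.2 -210. ] [ 521.1 -205.7] perp fy -108.2
24 [297.6 193.1 296.5 148.1] dev 0.21 [ 543.5 -209.3] [ 520.2 -205.1] perp fy -107.7
18 [488.5 253.2 480.6 303.1] dev -0.09 [ 600.  -109.7] [ 632.5 -115.7] perp fy 0.4
24 [488.5 253.2 480.6 303.1] dev -0.09 [ 596.5 -112.3] [ 627.9 -118.1] perp fy -2.8
14.65 [ 569.50953415 -201.59939334  228.23109442] [ 1.79964203e+02 -8.73047560e-03  1.69679762e+02] [-0.59974441  0.17560329 -0.04656555] [-0.01653688 -0.0283959  -0.01399443]
tray [([561.3, -202.0, -3.6], 0.57)]
ball_center []
tray [([561.4, -204.0, -1.0], 0.98)]
ball_center [([565.6, -207.1, 17.6], 0.52)]
tray [([562.6, -207.3, -1.2], 0.94)]
ball_center [([556.0, -204.5, 16.8], 0.53)]
```

Unloaded, the tray sits 0.6° clockwise: it touches the y stop at one end, with about 1.4 mm gap at the other. The x side may be about 2 mm short. I re-centre on the block, regrip harder and carry a little of the weight to cut bench friction, then push again.

carry_out(
  offset=[
    [0.04, -0.06, 0],
    [0.045, -0.065, 0],
    [0, 0, 0],
  ],
  delta_rot=[
    [0, 0, 0],
    [0, 0, 0],
    [0, 0, 0],
  ],
)

```text
clock: 15.35
tool_pos: [564.7, -206.8, 228.7]
ee_rot: [-180.0, -0.0, 169.6]
force: [0.1, -0.1, -0.2]
width: 34.2
```

carry_out(
  offset=[
    [0, 0, 0],
    [0, 0, 0],
    [0, 0, 0],
    [0, 0, 0],
  ],
  delta_rot=[
    [0, 0, 0],
    [0, 0, 0],
    [0, 0, 0],
    [0, 0, 0],
  ],
  gripper=0.1,
  newtons=60,
)

```text
clock: 15.75
tool_pos: [564.9, -206.4, 228.9]
ee_rot: [-180.0, -0.0, 169.6]
force: [-2.0, -0.0, 3.0]
width: 14.9
```

carry_out(
  offset=[
    [0, 0, -0.02],
    [0, 0, 0],
    [0, 0, 0],
  ],
  delta_rot=[
    [0, 0, 0],
    [0, 0, 0],
    [0, 0, 0],
  ],
  gripper=0,
)

```text
clock: 16.05
tool_pos: [564.9, -206.4, 228.9]
ee_rot: [180.0, -0.0, 169.6]
force: [0.6, 0.3, -0.7]
width: 15.1
```

```bash
cat > m.py <<'E'
from h import *
def lines(f):
    w=snap('wrist',f)
    gg=cv2.cvtColor(w['pixels'],cv2.COLOR_RGB2GRAY)
    for s in cv2.createLineSegmentDetector().detect(gg)[0][:,0]:
        if np.hypot(s[0]-s[2],s[1]-s[3])<60: continue
        z=24 if max(s[0],s[2])>444 and s[1]>60 and min(s[0],s[2])>400 else 18
        P,Q=onz(w,s[:2],z)[:2],onz(w,s[2:],z)[:2];e=Q-P; r=(np.degrees(np.arctan2(e[1],e[0]))+55.4)%90-45
        R=np.array([[.9836,.1805],[-.1805,.9836]]).T@np.eye(2)
        F=lambda X:np.round([X@[.9836,-.1805]-594.03,X@[.1805,.9836]+100.03],1)
        if abs(r)<1.5: print(z,np.round(s,1),'dev %.2f'%r,F(P),F(Q))
    o=telemetry.get_obs(); print(o['clock'],np.round(o['tool_pos'],2),np.round(o['ee_rot'],2),np.round(o['force'],1),np.round(o['ft_torque'],2),o['width'])
E
python3 -c "
from m import *
lines('w5.png')"
```

```text
24 [429.8 294.3 449.9 111.7] dev -0.19 [35.8 61.8] [-67.   62.2]
18 [449.4 110.1 326.9 109.6] dev -0.29 [-67.4  64. ] [-67.7   1.9]
18 [315.6 109.3 193.1 108.6] dev -0.32 [-67.9  -3.8] [-68.2 -65.9]
18 [441.  119.2 422.9 293.2] dev -0.26 [-62.9  60.2] [38.9 59.8]
18 [218.4 293.2 201.6 118. ] dev -0.26 [ 38.9 -62.5] [-63.5 -62.1]
18 [192.7 110.5 208.8 266.9] dev -0.26 [-67.2 -66.2] [ 21.4 -66.6]
24 [458.7  89.3 435.6 295.8] dev 0.00 [-77.4  65.2] [36.7 65.3]
18 [210.7 119.4 217.5 197. ] dev -0.31 [-62.9 -57.5] [-21.3 -57.7]
16.1 [ 564.86 -206.35  228.94] [ 1.7999e+02 -5.0000e-02  1.6963e+02] [-0.  -0.1 -2.1] [ 0.02  0.05 -0.04] 15.287500984442444
```

carry_out(
  offset=[
    [0, 0, 0],
    [-0.02, 0, -0.005],
    [-0.02, 0, 0],
    [-0.02, 0, 0],
    [0, 0, 0],
  ],
  delta_rot=[
    [0, 0, -0.07],
    [0, 0, 0],
    [0, 0, 0],
    [0, 0, 0],
    [0, 0, 0],
  ],
)

```text
clock: 16.6
tool_pos: [566.2, -206.5, 229.4]
ee_rot: [180.0, -0.2, 169.9]
force: [-5.8, 0.7, 0.2]
width: 14.8
```

carry_out(
  offset=[
    [-0.02, 0, 0],
    [-0.02, 0, 0],
    [0, 0, 0],
  ],
  delta_rot=[
    [0, 0, 0],
    [0, 0, 0],
    [0, 0, 0],
  ],
)

```text
clock: 16.9
tool_pos: [566.9, -206.7, 229.6]
ee_rot: [180.0, -0.4, 169.9]
force: [-8.8, 1.4, 4.1]
width: 14.9
```

carry_out(
  offset=[
    [0, 0.02, 0],
    [0, 0.02, 0],
    [0, 0, 0],
  ],
  delta_rot=[
    [0, 0, 0],
    [0, 0, 0],
    [0, 0, 0],
  ],
)

```text
clock: 17.2
tool_pos: [567.0, -206.0, 229.7]
ee_rot: [-179.8, -0.4, 169.8]
force: [-9.2, -1.8, 3.0]
width: 14.6
```

carry_out(
  offset=[
    [0, 0.02, 0],
    [0, 0.02, 0],
    [0, 0, 0],
  ],
  delta_rot=[
    [0, 0, 0],
    [0, 0, 0],
    [0, 0, 0],
  ],
)

```text
clock: 17.5
tool_pos: [567.2, -205.1, 229.8]
ee_rot: [-179.7, -0.4, 169.8]
force: [-10.0, -3.4, 2.8]
width: 15.1
```

```bash
python3 -c "
from m import *
lines('w6.png')"
```

```text
24 [429.4 294.4 450.4 110.5] dev -0.39 [36.7 62.4] [-66.8  63.1]
18 [450.6 109.6 326.9 109.1] dev -0.12 [-67.   65.3] [-67.1   2.3]
18 [441.5 119.2 422.6 293.3] dev -0.44 [-62.2  61.2] [39.8 60.4]
18 [316.9 108.8 194.4 107.5] dev -0.38 [-67.3  -2.8] [-67.7 -65.4]
18 [218.3 293.2 201.7 118. ] dev -0.07 [ 40.5 -62.3] [-62.5 -62.2]
18 [192.7 109.3 211.5 294.4] dev -0.03 [-66.8 -66.4] [ 41.3 -66.4]
18 [424.2 183.5 430.6 120.4] dev -0.51 [-28.1  55.3] [-61.6  55.6]
24 [457.3  88.  434.2 295.7] dev -0.03 [-77.4  65.3] [37.6 65.2]
18 [210.6 118.1 217.6 196.9] dev -0.07 [-62.4 -57.6] [-20.  -57.6]
17.55 [ 567.18 -205.12  229.77] [-179.72   -0.4   169.78] [-10.5  -3.9   2.8] [-0.62  2.11 -0.14] 15.007172941111588
```

carry_out(
  offset=[
    [0, 0.02, 0],
    [0, 0.02, 0],
    [0, 0, 0],
  ],
  delta_rot=[
    [0, 0, 0],
    [0, 0, 0],
    [0, 0, 0],
  ],
)

```text
clock: 17.85
tool_pos: [567.4, -204.3, 230.0]
ee_rot: [-179.6, -0.4, 169.7]
force: [-10.3, -6.1, 2.8]
width: 14.9
```

carry_out(
  offset=[
    [0, 0.02, 0],
    [0, 0.02, 0],
    [0, 0, 0],
  ],
  delta_rot=[
    [0, 0, 0],
    [0, 0, 0],
    [0, 0, 0],
  ],
)

```text
clock: 18.15
tool_pos: [567.5, -203.6, 230.2]
ee_rot: [-179.4, -0.4, 169.7]
force: [-11.0, -7.5, 3.3]
width: 15.1
```

```bash
python3 -c "
from m import *
lines('w7.png')"
```

```text
18 [449.4 109.5 325.6 109. ] dev -0.20 [-66.8  65.3] [-67.1   2.2]
18 [429.  294.3 440.1 195.4] dev -0.44 [40.7 64.7] [-21.2  65.2]
18 [441.2 119.2 422.3 293.3] dev -0.53 [-62.   61.6] [40.  60.7]
18 [315.6 108.6 193.1 107.5] dev -0.39 [-67.3  -2.9] [-67.7 -65.7]
18 [218.1 293.2 201.3 118.1] dev -0.08 [ 41.  -62.2] [-62.4 -62. ]
18 [192.3 109.2 211.2 294.3] dev -0.11 [-66.8 -66.2] [ 41.7 -66.4]
18 [423.5 187.9 429.9 119.8] dev -0.19 [-25.4  55.8] [-61.7  55.9]
24 [456.   88.  433.4 294.5] dev -0.03 [-77.2  65.3] [37.  65.2]
18 [210.2 117.  217.2 197. ] dev -0.18 [-62.9 -57.4] [-19.8 -57.5]
24 [494.7 258.2 484.3 323.1] dev -0.02 [13.5 97.1] [56.1 97.1]
18.2 [ 567.52 -203.56  230.19] [-179.43   -0.39  169.7 ] [-10.7  -8.3   3.2] [-1.6   2.5  -0.18] 14.92777558675206
```

carry_out(
  offset=[
    [0, 0, 0],
    [0, 0, 0],
    [0.02, -0.025, 0],
    [0.02, -0.025, 0],
    [0, 0, 0],
  ],
  delta_rot=[
    [0, 0, -0.04],
    [0, 0, -0.04],
    [0, 0, 0],
    [0, 0, 0],
    [0, 0, 0],
  ],
)

```text
clock: 18.7
tool_pos: [566.6, -204.3, 229.8]
ee_rot: [-179.7, -0.2, 170.0]
force: [-6.6, -4.7, 0.8]
width: 15.0
```

```bash
python3 -c "
from m import *
lines('w8.png')"
```

```text
18 [451.9 110.2 326.9 109.2] dev -0.12 [-67.1  66.2] [-67.2   2.6]
24 [428.6 294.3 449.9 111.6] dev -0.23 [36.3 62.8] [-66.7  63.2]
18 [316.9 108.9 194.4 107.4] dev -0.23 [-67.3  -2.5] [-67.6 -65. ]
18 [441.4 119.2 422.1 293.3] dev -0.26 [-62.6  61.4] [39.5 60.9]
18 [192.7 109.3 210.9 294.3] dev -0.03 [-66.6 -66. ] [ 41.6 -66. ]
18 [423.5 184.7 430.6 120.4] dev -0.75 [-27.8  55.5] [-62.  56.]
24 [456.8  89.2 432.9 294.5] dev 0.00 [-77.2  65.3] [36.4 65.3]
18 [210.5 117.  217.2 196.8] dev -0.09 [-62.8 -57.2] [-19.9 -57.2]
18 [214.2 254.5 201.7 118. ] dev -0.03 [ 15.1 -61.8] [-62.3 -61.8]
18.75 [ 566.62 -204.21  229.75] [-179.69   -0.23  170.04] [-6.9 -3.4 -1. ] [-0.95  1.49 -0.33] 14.81863109565215
```

carry_out(
  offset=[
    [0, 0, 0.015],
    [0, 0, 0.01],
    [0, 0, 0],
  ],
  delta_rot=[
    [0, 0, 0],
    [0, 0, 0],
    [0, 0, 0],
  ],
)

```text
clock: 19.05
tool_pos: [566.6, -204.2, 229.6]
ee_rot: [-179.7, -0.2, 170.1]
force: [-9.2, -5.1, 3.1]
width: 15.0
```

carry_out(
  offset=[
    [0, 0, 0],
    [0, 0, 0],
    [0, 0, 0],
    [0, 0, 0],
  ],
  delta_rot=[
    [0, 0, 0],
    [0, 0, 0],
    [0, 0, 0],
    [0, 0, 0],
  ],
  gripper=0.4,
)

```text
clock: 19.45
tool_pos: [568.6, -202.3, 229.1]
ee_rot: [180.0, 0.1, 170.3]
force: [-0.9, -0.5, 0.1]
width: 33.7
```

```bash
python3 -c "
from m import *
lines('w9.png')
s=snap('scene'); d=snap('side')
a=s['pixels'][130:230,190:310,::-1]; b=d['pixels'][220:320,255:375,::-1]
cv2.imwrite('pics/z4.png',np.hstack([cv2.resize(a,None,fx=3.2,fy=3.2,interpolation=2),cv2.resize(b,None,fx=3.2,fy=3.2,interpolation=2)]))
"
```

```text
18 [444.4 104.8 321.9 103.2] dev -0.15 [-67.3  65. ] [-67.5   3.2]
24 [434.6 189.4 444.3 105.5] dev -0.05 [-24.6  62.9] [-67.2  62.9]
18 [291.3 308.2 289.8 214.4] dev -0.08 [ 53.1 -14.1] [ -7.6 -14. ]
18 [333.5 240.6 331.7 308.2] dev -0.19 [ 8.1 10.7] [52.8 10.5]
18 [310.6 102.9 186.9 101. ] dev -0.21 [-67.5  -2.5] [-67.8 -64.8]
18 [435.6 114.2 416.1 292.9] dev -0.16 [-62.6  61.1] [41.6 60.8]
18 [185.9 101.7 206.  305.6] dev -0.22 [-67.4 -65.3] [ 51.8 -65.8]
18 [212.9 304.4 195.1 111.8] dev -0.17 [ 50.9 -61.5] [-62.5 -61.2]
24 [451.7  83.  425.9 303.3] dev 0.00 [-77.6  65.2] [44.7 65.2]
18 [204.5 111.9 211.  189.4] dev -0.27 [-62.5 -56.4] [-21.5 -56.6]
19.5 [ 568.49 -202.33  228.96] [1.8000e+02 5.0000e-02 1.7026e+02] [0.3 0.5 0.5] [ 0.01 -0.02  0.02] 34.086525275012676
```

View pics/z4.png

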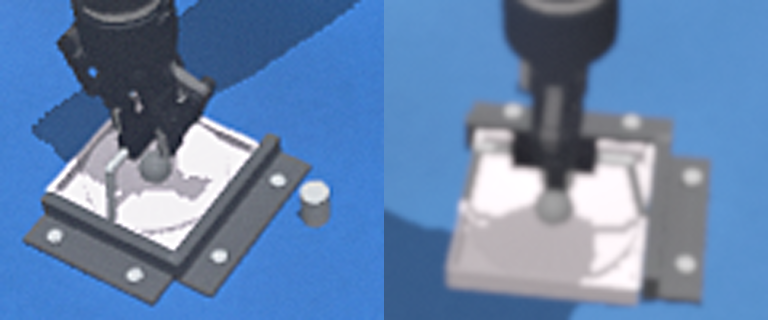

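Views show the tray flush by eye, ball centred, dev −0.17°. The x seating is only known to about 2 mm by vision, so I regrip and press harder along x to see whether the tray moves.

carry_out(
  offset=[
    [0.035, -0.05, 0],
    [0.035, -0.04, 0],
    [0, 0, 0],
  ],
  delta_rot=[
    [0, 0, 0.09],
    [0, 0, 0],
    [0, 0, 0],
  ],
)

```text
clock: 19.9
tool_pos: [564.5, -205.8, 228.6]
ee_rot: [-180.0, -0.0, 169.8]
force: [-0.1, -0.8, -0.2]
width: 34.0
```

carry_out(
  offset=[
    [0, 0, 0],
    [0, 0, 0],
    [0, 0, 0],
    [0, 0, 0],
  ],
  delta_rot=[
    [0, 0, 0],
    [0, 0, 0],
    [0, 0, 0],
    [0, 0, 0],
  ],
  gripper=0,
  newtons=60,
)

```text
clock: 20.3
tool_pos: [564.7, -205.4, 228.9]
ee_rot: [180.0, -0.0, 169.9]
force: [-1.9, -0.4, 1.0]
width: 14.7
```

carry_out(
  offset=[
    [-0.03, 0.01, -0.005],
    [-0.03, 0.01, -0.005],
    [-0.03, 0.01, 0],
    [-0.03, 0, 0],
    [0, 0, 0],
  ],
  delta_rot=[
    [0, 0, 0],
    [0, 0, 0],
    [0, 0, 0],
    [0, 0, 0],
    [0, 0, 0],
  ],
)

```text
clock: 20.8
tool_pos: [567.0, -205.3, 229.5]
ee_rot: [-179.9, -0.5, 169.8]
force: [-12.0, 0.2, 8.1]
width: 15.6
```

carry_out(
  offset=[
    [-0.02, 0.01, 0],
    [-0.02, 0.01, 0],
    [0, 0, 0],
  ],
  delta_rot=[
    [0, 0, 0],
    [0, 0, 0],
    [0, 0, 0],
  ],
)

```text
clock: 21.1
tool_pos: [567.7, -205.2, 229.7]
ee_rot: [-179.8, -0.7, 169.8]
force: [-14.9, -1.3, 11.9]
width: 15.0
```

```bash
python3 -c "
from m import *
lines('w10.png')
"
```

```text
18 [449.4 110.2 325.6 110.1] dev 0.06 [-67.1  65.1] [-67.1   1.9]
18 [435.2 245.7 442.8 177.9] dev -0.43 [ 8.2 65.1] [-31.7  65.4]
18 [441.3 119.2 423.4 293.3] dev -0.23 [-62.7  61.4] [39.1 61. ]
18 [192.8 111.8 212.  294.4] dev 0.27 [-66.  -66.2] [ 40.5 -65.7]
18 [218.9 293.3 201.6 119.3] dev 0.28 [ 39.8 -61.5] [-62.3 -62. ]
18 [315.6 109.8 193.1 109. ] dev -0.16 [-67.2  -3.2] [-67.4 -65.9]
18 [424.4 185.9 429.9 119.6] dev 0.43 [-27.2  55.9] [-62.4  55.6]
24 [456.6  88.  434.1 294.5] dev -0.00 [-77.8  65.3] [36.1 65.3]
18 [210.7 119.4 218.  199.4] dev 0.21 [-62.3 -57.3] [-19.1 -57.2]
21.15 [ 567.73 -205.18  229.66] [-179.79   -0.66  169.78] [-15.5  -0.9  11.1] [0.07 3.16 0.1 ] 15.297022419213688
```

carry_out(
  offset=[
    [0.025, 0.02, 0],
    [0.025, 0.02, 0],
    [0, 0.02, 0],
    [0, 0.02, 0],
    [0, 0, 0],
  ],
  delta_rot=[
    [0, 0, 0],
    [0, 0, 0],
    [0, 0, 0],
    [0, 0, 0],
    [0, 0, 0],
  ],
)

```text
clock: 21.65
tool_pos: [567.2, -203.6, 229.8]
ee_rot: [-179.5, -0.5, 169.7]
force: [-12.4, -6.2, 7.3]
width: 15.2
```

carry_out(
  offset=[
    [0, -0.02, 0],
    [0, -0.02, 0],
    [0, 0, 0],
  ],
  delta_rot=[
    [0, 0, 0],
    [0, 0, 0],
    [0, 0, 0],
  ],
)

```text
clock: 21.95
tool_pos: [567.0, -204.4, 229.6]
ee_rot: [-179.7, -0.4, 169.7]
force: [-11.9, -3.7, 8.2]
width: 15.2
```

```bash
python3 -c "
from m import *
lines('w11.png')
"
```

```text
18 [449.4 110.2 325.6 110.2] dev 0.05 [-67.2  65.2] [-67.1   2.2]
18 [316.9 110.  194.4 109.1] dev -0.27 [-67.2  -2.2] [-67.5 -64.8]
18 [441.2 119.2 423.2 293.3] dev -0.21 [-62.7  61.5] [39.1 61.1]
18 [192.7 111.8 211.9 294.4] dev 0.12 [-66.2 -65.8] [ 40.5 -65.6]
18 [218.8 293.3 201.6 119.3] dev 0.15 [ 39.8 -61.4] [-62.4 -61.7]
24 [456.1  89.3 433.6 295.7] dev 0.01 [-77.3  65.3] [36.8 65.3]
18 [210.6 119.5 217.8 198.2] dev 0.07 [-62.3 -57. ] [-20.  -56.9]
22.0 [ 567.02 -204.32  229.57] [-179.66   -0.45  169.74] [-11.4  -4.    7. ] [-0.63  2.47  0.07] 14.85373469718919
```

Flush: yaw deviation about 0°, rim stays put under load. Now I unload, raise the grip and lift; the disc centre gets refined meanwhile.

carry_out(
  offset=[
    [0.02, -0.01, 0],
    [0.02, -0.01, 0],
    [0.02, -0.01, 0],
    [0.01, -0.01, 0],
    [0, 0, 0],
  ],
  delta_rot=[
    [0, 0, 0],
    [0, 0, 0],
    [0, 0, 0],
    [0, 0, 0],
    [0, 0, 0],
  ],
  gripper=0,
  newtons=80,
)

```text
clock: 22.5
tool_pos: [565.6, -204.8, 229.1]
ee_rot: [-179.8, -0.2, 169.8]
force: [-5.5, -2.2, 2.3]
width: 15.0
```

carry_out(
  offset=[
    [0, 0, -0.02],
    [0, 0, -0.03],
    [0, 0, -0.05],
    [0, 0, -0.08],
    [0, 0, -0.12],
  ],
  delta_rot=[
    [0, 0, 0],
    [0, 0, 0],
    [0, 0, 0],
    [0, 0, 0],
    [0, 0, 0],
  ],
)

```text
clock: 23.0
tool_pos: [565.9, -204.4, 239.3]
ee_rot: [-179.9, -0.2, 169.8]
force: [-2.3, -4.4, -6.9]
width: 14.8
```

```bash
python3 -c "
from m import *
lines('w12.png')
import itertools
s=snap('scene');d=snap('side')
for p,(x,y) in ((s,(381,233)),(d,(309,180))):
    im=p['pixels'].astype(int); m=((im[:,:,2]-im[:,:,0])<60).astype(np.uint8)
    n,lab=cv2.connectedComponents(m); k=(lab==lab[y,x]).astype(np.uint8)
    print(k.sum())
    c=max(cv2.findContours(k,0,1)[0],key=len)[:,0,:]
    P=np.array([onz(p,q,12)[:2] for q in c]); 
    A=np.c_[2*P,np.ones(len(P))]; g=np.linalg.lstsq(A,(P**2).sum(1),rcond=None)[0]; print(g[:2],np.sqrt(g[2]+g[:2]@g[:2]),P.min(0),P.max(0))
"
```

```text
18 [448.1 110.1 325.6 109.8] dev 0.02 [-67.   68.4] [-67.    2.7]
24 [428.9 294.3 449.1 111.7] dev -0.13 [42.1 66.6] [-66.5  66.9]
18 [440.1 119.2 422.  293.3] dev -0.15 [-62.2  64.6] [45.2 64.3]
18 [315.6 109.7 191.9 108.8] dev -0.16 [-67.1  -2.7] [-67.2 -69.1]
18 [191.4 110.5 210.8 294.4] dev 0.09 [-66.3 -69.4] [ 46.7 -69.2]
18 [423.3 184.7 429.1 119.6] dev 0.21 [-25.6  58.8] [-62.   58.7]
18 [209.4 119.5 216.6 198.1] dev 0.11 [-61.7 -60.2] [-17.1 -60.1]
18 [213.8 253.2 200.5 119.3] dev 0.10 [ 18.  -64.9] [-61.8 -65. ]
23.05 [ 566.18 -204.45  240.59] [-1.7986e+02 -1.3000e-01  1.6983e+02] [-3.2 -3.8 -3.3] [-1.16  1.02 -0.04] 14.755059105574736
3126
[686.06522514 207.0552904 ] 101.90449307267858 [535.10354903 141.1617314 ] [827.32697495 289.40131136]
151468
[ 816.4483287  1066.42594438] 1204.8839564863026 [-1048.81077247  -532.78737319] [2682.04785232 1929.56159815]
```

carry_out(
  offset=[
    [0.02, -0.02, -0.08],
    [0.03, -0.03, -0.1],
    [0.02, -0.02, -0.15],
    [0.01, -0.01, -0.2],
    [0, 0, -0.25],
  ],
  delta_rot=[
    [0, 0, 0],
    [0, 0, 0],
    [0, 0, 0],
    [0, 0, 0],
    [0, 0, 0],
  ],
)

```text
clock: 23.65
tool_pos: [563.1, -205.9, 273.4]
ee_rot: [179.9, 0.0, 169.9]
force: [-0.4, -0.5, -2.4]
width: 14.7
```

carry_out(
  offset=[
    [0, 0, -0.3],
    [0, 0, -0.3],
    [0, 0, -0.3],
    [0, 0, -0.25],
    [0, 0, -0.2],
  ],
  delta_rot=[
    [0, 0, 0],
    [0, 0, 0],
    [0, 0, 0],
    [0, 0, 0],
    [0, 0, 0],
  ],
)

```text
clock: 24.15
tool_pos: [563.1, -206.5, 327.8]
ee_rot: [-180.0, 0.1, 169.9]
force: [-1.4, -0.1, -2.9]
width: 14.7
```

carry_out(
  offset=[
    [0, 0, -0.15],
    [0, 0, -0.1],
    [0, 0, -0.05],
    [0, 0, 0],
    [0, 0, 0],
  ],
  delta_rot=[
    [0, 0, 0],
    [0, 0, 0],
    [0, 0, -0.1],
    [0, 0, -0.3],
    [0, 0, -0.5],
  ],
)

```text
clock: 24.65
tool_pos: [562.8, -206.4, 337.8]
ee_rot: [180.0, -0.1, 173.6]
force: [0.4, -0.4, -2.8]
width: 14.9
```

```bash
python3 -c "
from m import *
o=telemetry.get_obs(); print(o['clock'],np.round(o['tool_pos'],2),np.round(o['ee_rot'],2),np.round(o['force'],1),o['width'],np.round(o['joint_pos'],1))
s=snap('scene');d=snap('side')
for p,(x0,x1,y0,y1) in ((s,(352,408,208,249)),(d,(284,333,162,194))):
    im=p['pixels'].astype(int); m=((im[:,:,2]-im[:,:,0])<50)&(im[:,:,0]>140); k=np.zeros(m.shape,np.uint8); k[y0:y1,x0:x1]=m[y0:y1,x0:x1]
    n,lab,st,ce=cv2.connectedComponentsWithStats(k); i=1+np.argmax(st[1:,4]); k=(lab==i).astype(np.uint8); print(st[i])
    c=max(cv2.findContours(k,0,1)[0],key=len)[:,0,:]
    P=np.array([onz(p,q,12)[:2] for q in c]); 
    A=np.c_[2*P,np.ones(len(P))]; g=np.linalg.lstsq(A,(P**2).sum(1),rcond=None)[0]; print(g[:2],np.sqrt(g[2]+g[:2]@g[:2]),P.min(0),P.max(0))
a=s['pixels'][130:290,190:430,::-1]; b=d['pixels'][130:290,220:460,::-1]
cv2.imwrite('pics/z5.png',np.hstack([cv2.resize(a,None,fx=1.66,fy=1.66),cv2.resize(b,None,fx=1.66,fy=1.66)]))
"
```

```text
24.65 [ 562.85 -206.44  337.76] [ 1.7998e+02 -5.0000e-02  1.7358e+02] [ 0.4 -0.4 -2.8] 14.910397405294235 [-26.5  13.7  10.2  86.6  -0.  -20.1]
[ 359  214   44   35 1236]
[589.00953113 195.40129304] 52.948937047973274 [535.10354903 141.1617314 ] [643.20200393 250.24751196]
[297 177  19   3  32]
[584.29948132 218.12611864] 28.265191281149754 [555.51350351 189.74309668] [607.35234495 201.55491505]
```

View pics/z5.png

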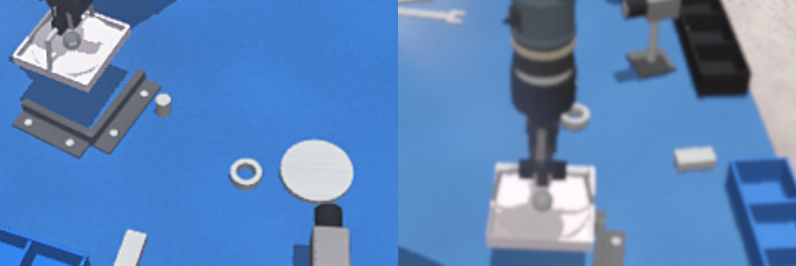

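Lifted, ball centred; disc clear at (590..., 195). Finish the quarter turn.

carry_out(
  offset=[
    [0, 0, 0],
    [0, 0, 0],
    [0, 0, 0],
    [0, 0, 0],
    [0, 0, 0],
  ],
  delta_rot=[
    [0, 0, -0.8],
    [0, 0, -1],
    [0, 0, -1],
    [0, 0, -1],
    [0, 0, -1],
  ],
)

```text
clock: 25.25
tool_pos: [562.9, -206.4, 337.8]
ee_rot: [180.0, -0.0, -167.2]
force: [0.3, 0.2, -3.8]
width: 14.6
```

carry_out(
  offset=[
    [0, 0, 0],
    [0, 0, 0],
    [0, 0, 0],
    [0, 0, 0],
    [0, 0, 0],
  ],
  delta_rot=[
    [0, 0, -1],
    [0, 0, -1],
    [0, 0, -1],
    [0, 0, -1],
    [0, 0, -1],
  ],
)

```text
clock: 25.75
tool_pos: [562.8, -206.4, 337.7]
ee_rot: [180.0, -0.0, -147.2]
force: [0.1, -0.5, -2.8]
width: 14.8
```

carry_out(
  offset=[
    [0, 0, 0],
    [0, 0, 0],
    [0, 0, 0],
    [0, 0, 0],
    [0, 0, 0],
  ],
  delta_rot=[
    [0, 0, -1],
    [0, 0, -1],
    [0, 0, -1],
    [0, 0, -1],
    [0, 0, -1],
  ],
)

```text
clock: 26.25
tool_pos: [562.8, -206.4, 337.8]
ee_rot: [179.9, -0.0, -127.2]
force: [0.1, 0.9, -3.9]
width: 14.9
```

carry_out(
  offset=[
    [0, 0, 0],
    [0, 0, 0],
    [0, 0, 0],
    [0, 0, 0],
    [0, 0, 0],
  ],
  delta_rot=[
    [0, 0, -1],
    [0, 0, -1],
    [0, 0, -1],
    [0, 0, -1],
    [0, 0, -1],
  ],
)

```text
clock: 26.75
tool_pos: [562.8, -206.4, 337.8]
ee_rot: [179.9, 0.0, -107.2]
force: [0.1, -0.1, -2.6]
width: 14.8
```

carry_out(
  offset=[
    [0, 0, 0],
    [0, 0, 0],
    [0, 0, 0],
    [0, 0, 0],
    [0, 0, 0],
  ],
  delta_rot=[
    [0, 0, -0.8],
    [0, 0, -0.5],
    [0, 0, -0.3],
    [0, 0, -0.1],
    [0, 0, 0],
  ],
)

```text
clock: 27.25
tool_pos: [562.9, -206.4, 338.1]
ee_rot: [180.0, 0.0, -100.6]
force: [0.3, -0.1, -2.7]
width: 15.1
```

```bash
python3 -c "
from m import *
o=telemetry.get_obs(); print(o['clock'],np.round(o['tool_pos'],2),np.round(o['ee_rot'],2),np.round(o['joint_pos'],1))
p=snap('side'); im=cv2.imread('pics/side1.png')[:,:,::-1].astype(int)
m=((im[:,:,2]-im[:,:,0])<60); k=np.zeros(m.shape,np.uint8); x0,x1,y0,y1=284,333,160,194; k[y0:y1,x0:x1]=m[y0:y1,x0:x1]
n,lab,st,ce=cv2.connectedComponentsWithStats(k); i=lab[179,309]; print(st[i]); k=(lab==i).astype(np.uint8)
c=max(cv2.findContours(k,0,1)[0],key=len)[:,0,:]
P=np.array([onz(p,q,12)[:2] for q in c]);print(P.min(0),P.max(0),(P.min(0)+P.max(0))/2)
"
```

```text
27.25 [ 562.92 -206.45  338.08] [ 1.7998e+02  1.0000e-02 -1.0055e+02] [ -26.5   13.6   10.2   86.6    0.  -106. ]
[290 167  39  26 833]
[534.61842102 129.66254619] [645.81767023 249.86658201] [590.21804562 189.7645641 ]
```

Disc centre ≈ (590.3,195.2). Carry there smoothly.

carry_out(
  offset=[
    [-0.05, 0.006, 0],
    [-0.1, 0.012, -0.01],
    [-0.15, 0.017, -0.01],
    [-0.2, 0.023, -0.01],
    [-0.25, 0.029, -0.01],
  ],
  delta_rot=[
    [0, 0, 0],
    [0, 0, 0],
    [0, 0, 0],
    [0, 0, 0],
    [0, 0, 0],
  ],
)

```text
clock: 27.8
tool_pos: [565.0, -175.6, 340.0]
ee_rot: [-180.0, 0.0, -100.5]
force: [-0.0, 0.6, -3.1]
width: 14.7
```

carry_out(
  offset=[
    [-0.3, 0.035, -0.01],
    [-0.35, 0.04, -0.01],
    [-0.4, 0.046, -0.01],
    [-0.45, 0.052, 0],
    [-0.5, 0.058, 0],
  ],
  delta_rot=[
    [0, 0, 0],
    [0, 0, 0],
    [0, 0, 0],
    [0, 0, 0],
    [0, 0, 0],
  ],
)

```text
clock: 28.3
tool_pos: [570.5, -94.4, 341.2]
ee_rot: [-180.0, 0.0, -100.5]
force: [0.4, 0.5, -2.1]
width: 14.4
```

carry_out(
  offset=[
    [-0.5, 0.058, 0],
    [-0.5, 0.058, 0],
    [-0.5, 0.058, 0],
    [-0.5, 0.058, 0],
    [-0.5, 0.058, 0],
  ],
  delta_rot=[
    [0, 0, 0],
    [0, 0, 0],
    [0, 0, 0],
    [0, 0, 0],
    [0, 0, 0],
  ],
)

```text
clock: 28.8
tool_pos: [577.2, 6.4, 341.2]
ee_rot: [-180.0, 0.0, -100.5]
force: [0.1, -0.6, -2.0]
width: 15.0
```

carry_out(
  offset=[
    [-0.5, 0.058, 0],
    [-0.5, 0.058, 0],
    [-0.5, 0.058, 0],
    [-0.5, 0.058, 0],
    [-0.5, 0.058, 0],
  ],
  delta_rot=[
    [0, 0, 0],
    [0, 0, 0],
    [0, 0, 0],
    [0, 0, 0],
    [0, 0, 0],
  ],
)

```text
clock: 29.3
tool_pos: [583.9, 106.9, 341.2]
ee_rot: [180.0, 0.0, -100.5]
force: [0.1, 0.0, -2.8]
width: 14.8
```

carry_out(
  offset=[
    [-0.45, 0.052, 0],
    [-0.4, 0.046, 0],
    [-0.35, 0.04, 0],
    [-0.3, 0.035, 0],
    [-0.25, 0.029, 0],
  ],
  delta_rot=[
    [0, 0, 0],
    [0, 0, 0],
    [0, 0, 0],
    [0, 0, 0],
    [0, 0, 0],
  ],
)

```text
clock: 29.8
tool_pos: [589.1, 176.2, 341.1]
ee_rot: [180.0, -0.0, -100.5]
force: [0.4, -0.1, -3.0]
width: 14.5
```

carry_out(
  offset=[
    [-0.2, 0.023, 0],
    [-0.15, 0.017, 0],
    [-0.1, 0.012, 0],
    [-0.05, 0.006, 0],
    [0, 0, 0],
  ],
  delta_rot=[
    [0, 0, -0.03],
    [0, 0, -0.03],
    [0, 0, -0.03],
    [0, 0, 0],
    [0, 0, 0],
  ],
)

```text
clock: 30.3
tool_pos: [590.5, 195.2, 341.1]
ee_rot: [180.0, -0.0, -100.2]
force: [-0.3, 1.2, -2.9]
width: 14.5
```

carry_out(
  offset=[
    [0, 0, 0],
    [0, 0, 0],
    [0, 0, 0],
    [0, 0, 0],
  ],
  delta_rot=[
    [0, 0, 0],
    [0, 0, 0],
    [0, 0, 0],
    [0, 0, 0],
  ],
)

```text
clock: 30.7
tool_pos: [590.5, 195.0, 341.1]
ee_rot: [-180.0, -0.0, -100.2]
force: [-1.5, -0.3, -2.7]
width: 14.8
```

```bash
python3 -c "
from m import *
o=telemetry.get_obs(); print(o['clock'],np.round(o['tool_pos'],2),np.round(o['ee_rot'],2),np.round(o['force'],1),np.round(o['joint_pos'],1))
s=snap('scene');d=snap('side');w=snap('wrist')
for p in (s,d,w):
  for l in ['tray','tray_grip','ball_center','station_lens','ring_gauge','pin_blank']: print(l,[(np.round(q['point'],1).tolist(),round(q['score'],2)) for q in viewer.pinpoint(p,l)[:1]])
a=s['pixels'][130:290,315:455,::-1]; b=d['pixels'][80:240,240:400,::-1]; 
cv2.imwrite('pics/z6.png',np.hstack([cv2.resize(x,None,fx=2.6,fy=2.6,interpolation=2) for x in (a,b)]))
"
```

```text
30.7 [590.5  195.03 341.13] [-180.     -0.   -100.19] [-1.5 -0.3 -2.7] [ 12.1  17.1  14.6  87.6  -0.  -67.7]
tray [([587.5, 194.6, 110.6], 0.66)]
tray_grip [([591.3, 199.9, 186.1], 0.91)]
ball_center [([596.0, 192.6, 128.9], 0.68)]
station_lens [([724.6, 234.7, 131.8], 0.64)]
ring_gauge [([631.3, 95.7, -2.1], 0.66)]
pin_blank []
tray [([594.0, 191.4, 114.6], 0.58)]
tray_grip [([590.1, 190.5, 183.5], 0.75)]
ball_center [([585.4, 194.0, 128.8], 0.47)]
station_lens [([729.3, 230.4, 128.9], 0.61)]
ring_gauge []
pin_blank []
tray [([588.7, 193.1, 108.9], 0.93)]
tray_grip [([594.2, 191.8, 183.6], 0.87)]
ball_center []
station_lens [([721.1, 236.8, 129.1], 0.79)]
ring_gauge []
pin_blank []
```

View pics/z6.png

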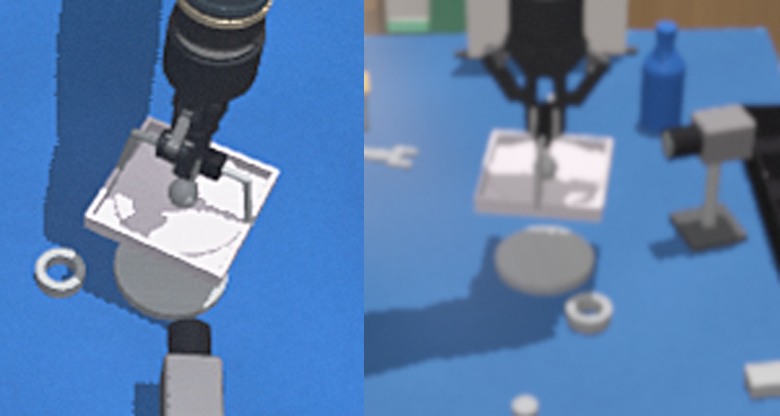

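```bash
python3 -c "
from m import *
s=snap('scene');d=snap('side')
for p,x0,y0,o,pts in ((s,315,130,0,[(86,214),(223,268),(280,172),(150,119)]),(d,240,80,364,[(492,131),(613,136),(605,208),(477,203)])):
    P=np.array([onz(p,(x0+(x-o)/2.6-.3,y0+y/2.6-.3),130)[:2] for x,y in pts]); e=np.roll(P,-1,0)-P
    print(P.mean(0),np.hypot(*e.T),np.degrees(np.arctan2(e[:,1],e[:,0])))
w=snap('wrist')
gg=cv2.cvtColor(w['pixels'],cv2.COLOR_RGB2GRAY)
for q in cv2.createLineSegmentDetector().detect(gg)[0][:,0]:
    if np.hypot(q[0]-q[2],q[1]-q[3])<90: continue
    P,Q=onz(w,q[:2],130)[:2],onz(w,q[2:],130)[:2];e=Q-P; print(np.round(q),np.round(P,1),np.round(Q,1),np.degrees(np.arctan2(e[1],e[0])).round(2))
"
```

```text
[588.21649048 194.89765044] [127.84049807 120.45602248 128.87576558 125.98532887] [ 82.84810932 167.79989942 -99.6528308  -11.56165772]
[592.44758045 192.65687331] [133.06472529 137.11244125 129.97408447 137.91671506] [ -7.19171087 -99.04894464 173.19167373  82.24737734]
[444. 301. 578. 384.] [525.9 253.5] [445.1 331. ] 136.19
[193. 112. 212. 294.] [643.2 119.4] [662.3 224.1] 79.65
[537. 358. 634. 364.] [471.1 305.4] [410.5 320.5] 166.01
[316. 110. 193. 111.] [581.5 129.6] [642.8 119. ] -9.85
[430. 294. 450. 112.] [533.6 247.2] [514.6 142.7] -100.35
[441. 121. 423. 293.] [519.3 146.2] [537.7 245.7] 79.55
[219. 293. 202. 119.] [658.  224.1] [639.7 123.8] -100.32
[638. 351. 527. 345.] [408.9 310.7] [477.1 293.9] -13.88
[448. 111. 327. 110.] [515.4 142.1] [575.8 130.6] -10.75
[310. 202. 313. 112.] [593.7 177.3] [583.  130.3] -102.82
[ 33. 170.  88. 295.] [735.1 133.7] [735.2 211.3] 89.96
```

carry_out(
  offset=[
    [-0.01, 0, 0],
    [-0.01, 0, 0],
    [0, 0, 0],
    [0, 0, 0],
    [0, 0, 0],
  ],
  delta_rot=[
    [0, 0, 0],
    [0, 0, 0],
    [0, 0, 0],
    [0, 0, 0],
    [0, 0, 0],
  ],
)

```text
clock: 32.4
tool_pos: [590.6, 196.0, 341.1]
ee_rot: [180.0, -0.0, -100.2]
force: [1.5, 0.1, -2.2]
width: 14.8
```

carry_out(
  offset=[
    [0, 0, 0],
    [0, 0, 0],
    [0, 0, 0],
    [0, 0, 0],
    [0, 0, 0],
  ],
  delta_rot=[
    [0, 0, 0],
    [0, 0, 0],
    [0, 0, 0],
    [0, 0, 0],
    [0, 0, 0],
  ],
)

```text
clock: 32.9
tool_pos: [590.6, 196.0, 341.1]
ee_rot: [-180.0, 0.0, -100.2]
force: [-0.5, -0.7, -2.9]
width: 15.1
```

```bash
python3 -c "
from h import *
o=telemetry.get_obs(); print(o['clock'],o['tool_pos'],o['ee_rot'],o['width'],np.abs(o['dq']).max())
print(order.sign_off())"
```

```text
32.9 [590.6279945  196.04349981 341.11696834] [-1.79999351e+02  2.45950093e-03 -1.00169837e+02] 15.148685684524532 0.33208901483912834
the job is handed in; nothing more can be done
None
```

I squared the tray up in the corner fixture, lifted it, turned it 90° and handed in at 32.9 s, holding it still and level over the disc.

**Fixture:**
- The first push left the tray about 0.6° off square, so I released it, regripped harder and pushed again.
- At the last push its yaw read within about 0.2° of the stops. Its rim did not move under 10–15 N along x and 6–8 N along y.
- The wrist picture still read about 2 mm short along x, close to the error of that measurement. I took the tray as touching the x stop because of the force and because it would not move. The cameras did not confirm it directly.
- While I pushed, the wrist (and perhaps the tray) tilted by up to about 0.8°.

**Final hold:**
- Tool tilt is under 0.1°, and the tool is 90.0° from its yaw at lift.
- My last measurements put the tray centre at about (590.4, 194), followed by a 1 mm move in +y. The disc centre is about (590, 195.3).
- The networks put the ball at 128.9 mm and the lens at 129–132 mm. The camera estimates of the tray centre differed by up to about 4 mm.
- In the last picture the ball looks centred.

**Ring and pin:** Nothing came near them. The ring measured about where it started. The pin was not detected by the networks at the end, though the tray passed well above it.

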